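# Turn on the fixture air at the ball valve with the gauge

## Task

Turn on the air for the work-holding: on the brass pipe that carries the round pressure gauge, swing the ball valve's lever clockwise, as seen from above, until it lies fully open in line with the pipe. Leave the lever of the other valve, the one without a gauge, where it is, and let go of the lever when done.

Things in the scene. Friction and masses are not known exactly. Their poses are not given: they have to be found in the camera images.
- gauge_lever (a joint): angle of the steel ball-valve lever on the pipe with the gauge: 0 closed (lever square across the pipe, on the robot's side), growing clockwise seen from above to 1.571, fully open at the stop (in line with the pipe, pointing away from the gauge). Starts between 0 and 0.4. The pivot is vertical; the lever stays where it is left and takes about 5 N at the grip to turn.
- gauge_grip (a point): middle of the grey sleeve of that lever, 105 mm above the table, 85 mm from the pivot axis. The sleeve is a level bar pointing straight at the pivot: 60 mm long (55 to 115 mm from the pivot), 18 mm wide, 12 mm high. Its own x axis points from the sleeve to the pivot, z up.
- gauge_pivot (a point): point on that lever's vertical pivot axis, 105 mm above the table, over the valve; axes as gauge_grip. The pipe (21 mm thick, centre 50 mm up) runs level 85 mm either side. The gauge, a steel case 52 mm across, white dial facing up, top 110 mm above the table, stands on the pipe 62 mm from the pivot, on the side away from the open lever. Valve, pipe and its 70 x 210 mm base are fixed.
- plain_grip (a point): middle of the grey sleeve, 105 mm above the table, of the lever on the other, identical valve, whose pipe has a small square plug (top 75 mm above the table) in place of the gauge. This lever too is across its pipe or up to 0.4 rad off that, and is to stay where it is.

How it is judged:
By the outcome, as a careful person would: the job done as asked, in the order asked, and still so for the second after the job is handed in, with the robot touching nothing.
It also fails if it takes over 32 s, if anything falls off the work surface, if the arm or the gripper's body presses on something with over 40 N, if the wrist force passes 120 N, or if a joint passes its speed limit or range.

## Robot

A 6-joint arm with a two-finger parallel gripper is mounted at the origin on the work surface. World frame = base frame: x ahead of the robot, y to its left, z up, the work surface at z = 0. Lengths are in m, angles in rad, forces in N, time in s.
With the tool pointing down it reaches from about 0.375 to 0.825 m from the base axis. Payload 5.5 kg.
Tool frame: the origin (TCP) lies midway between the tips of the shut fingers; the grasp point (between the pads) lies 19 mm behind it; z points along the fingers, y is the direction in which the jaws open and shut (so a half turn about z gives the same grasp; the last joint's range is limited). The gripper opens to 85 mm and grips with 20 to 120 N. Pads are 22 mm wide; open, the fingers measure 114 mm over their backs; the gripper's body (76 mm by 85 mm) begins 54 mm behind the grasp point. The pads swing forward as they close: fully open they stand 13 mm farther back than shut.
Start: joints at [1.284, 0.314, -0.047, 1.21, 0, 1.571], TCP at [0.17, 0.575, 0.231] pointing down, gripper open.
Joint ranges: [-2.67, 2.67], [-0.69, 1.73], [-1.03, 1.25], [-2.08, 2.16], [-1.42, 1.45], [-3.14, 3.14]. Speed limits (rad/s): [2.39, 2.39, 3.01, 3.14, 3.14, 3.14].

## Interface

Orientations are given as [roll, pitch, yaw] about the fixed x, y, z axes, in that order (R = Rz(yaw) Ry(pitch) Rx(roll)).
In Python, from station import env gives the robot as it stands. Calls block until the motion is done:
- env.move_pose(position, orientation): joint-space move of the TCP to a pose.
- env.move_straight(position, frame=None, feed=0.15): straight line of the TCP; frame=None keeps the orientation; feed is the mean speed in m/s.
- env.set_joints(angles): joint-space move.
- env.set_gripper(opening, strength=None): opening from 0.0 (shut) to 1.0 (fully open); strength is the grip in N (None keeps the last); returns when the fingers have stopped.
- env.hold(seconds).
- env.solve_ik(position, orientation): joint angles nearest the present ones, or None.
- env.read_camera(name): name is "scene" or "side" or "wrist"; returns a dict with "color" (384x512x3 uint8, red, green, blue), "vfov" (degrees; the focal length in pixels is half the picture's height over the tangent of half this angle, whatever the lens; pixels are square), "cx", "cy" (the principal point, pixels), "k1" (the pictures are not rectified: a ray, as slopes to the right and down, at radius r is drawn at 1 + k1 r^2 times it, then the intrinsics apply), "R" (3x3) and "t" (3): a world point X has camera coordinates R X + t; the wrist camera has in their place "tool_from_camera" (4x4, takes a point from camera to tool coordinates, whose origin is the TCP and whose axes are the flange's). Camera axes: x right, y down, z forward; pixel columns grow to the right and rows downward; lengths in m; the calibration is good to about 2 mm. A picture is of the moment at which its call begins: read the wrist's pose just before it. There is no depth.
A pose or a line that the arm cannot do raises env.Unreachable and nothing moves.
- env.close_job(): hands the job in, once; it reports no verdict.
Readings, each from a call of its own:
- env.current_t(): time.
- env.current_qpos(): joint angles.
- env.current_qd(): joint speeds.
- env.current_joint_torque(): joint torques, N m.
- env.current_ee_pos(): TCP position.
- env.current_orientation(): TCP orientation.
- env.current_wrist_force(): force on the tool from outside, world axes, zero at the start.
- env.current_torque(): the same for the moment, N m.
- env.current_grip_width(): opening from 0.0 (shut) to 1.0 (fully open).
Only numpy, scipy, OpenCV 4.12 (cv2) and the standard library are available. Lean on these libraries where they do the work, as an engineer would, in place of code of your own. Each camera call takes 0.05 s, during which the arm holds its last target.

## Working session

There is one attempt and no reset: what is moved stays moved. The work goes in short steps, each a Python script; the robot and the scene stay as the last script left them, time stands still between calls to the robot, and variables do not carry over. Pictures are saved under pics/ and viewed, and the job is handed in when it is done.

```bash
ls; mkdir -p pics; cat > h.py <<'E'
import numpy as np, cv2
from station import env
from scipy.spatial.transform import Rotation as Ro
def cam(name):
    p=np.array(env.current_ee_pos()); o=np.array(env.current_orientation())
    c=env.read_camera(name); c=dict(c)
    if 'R' not in c:
        T=np.eye(4);T[:3,:3]=Ro.from_euler('xyz',o).as_matrix();T[:3,3]=p
        W=T@np.array(c['tool_from_camera']); c['C']=W[:3,3]; c['Rwc']=W[:3,:3]
    else:
        R=np.array(c['R']); c['Rwc']=R.T; c['C']=-R.T@np.array(c['t'])
    return c
def K(c):
    f=192/np.tan(np.radians(c['vfov'])/2)
    return np.array([[f,0,c['cx']],[0,f,c['cy']],[0,0,1.]])
def ray(c,uv):
    uv=np.asarray(uv,float).reshape(-1,1,2)
    n=cv2.undistortPointsIter(uv,K(c),np.array([c['k1'],0,0,0.]),None,None,(3,100,1e-12)).reshape(-1,2)
    d=np.c_[n,np.ones(len(n))]@c['Rwc'].T
    return d/np.linalg.norm(d,axis=1)[:,None]
def onplane(c,uv,z):
    d=ray(c,uv); return c['C']+d*((z-c['C'][2])/d[:,2])[:,None]
def tri(c1,u1,c2,u2):
    d1=ray(c1,u1)[0];d2=ray(c2,u2)[0]
    A=np.c_[d1,-d2];s=np.linalg.lstsq(A,c2['C']-c1['C'],rcond=None)[0]
    a=c1['C']+s[0]*d1;b=c2['C']+s[1]*d2
    return (a+b)/2,np.linalg.norm(a-b)
def proj(c,X):
    R=c['Rwc'].T
    return cv2.projectPoints(np.asarray(X,float).reshape(-1,3),cv2.Rodrigues(R)[0],-R@c['C'],K(c),np.array([c['k1'],0,0,0.]))[0].reshape(-1,2)
E
python3 - <<'E'
from h import *
import pickle
D={}
for n in ['scene','side','wrist']:
    c=cam(n);D[n]=c
    cv2.imwrite(f'pics/{n}0.png',c['color'][...,::-1]); print(n,c['C'].round(3),c['vfov'],c['k1'])
pickle.dump(D,open('d0.pkl','wb'))
print(env.current_t(),env.current_orientation())
E
```

```text
pics
scene [1.268 0.21  0.731] 47.354900934979 -0.005316600063102554
side [0.079 0.488 0.534] 47.56654117051282 -0.06341063702487641
wrist [0.097 0.596 0.373] 64.77642895769817 -0.035025758899377174
0.15 [-3.14031397e+00 -8.38039603e-06  2.85483658e+00]
```

View pics/scene0.png

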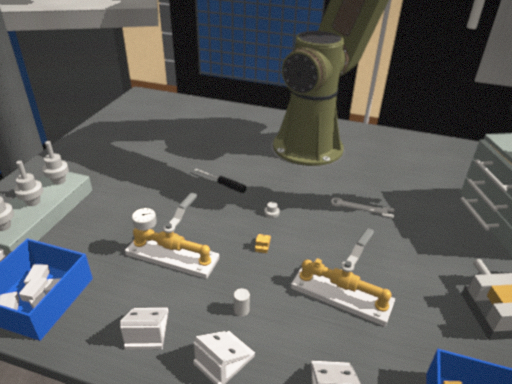

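View pics/side0.png

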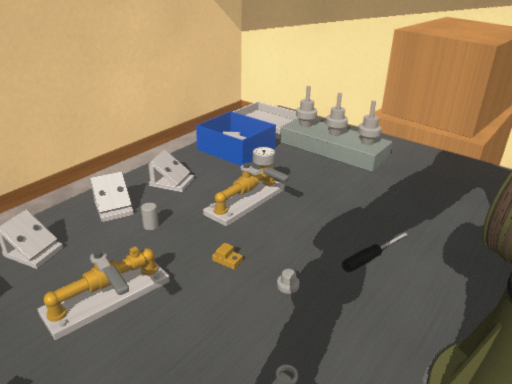

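View pics/wrist0.png

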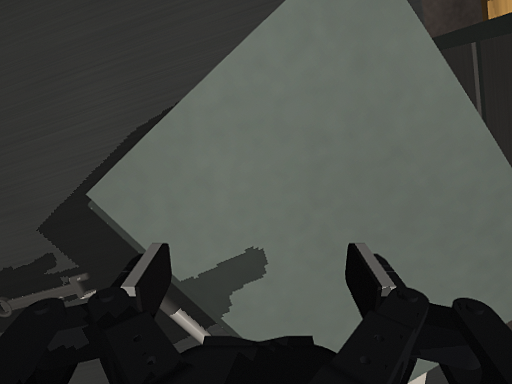

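```bash
python3 - <<'E'
import cv2
a=cv2.imread('pics/scene0.png')[180:290,110:240];b=cv2.imread('pics/side0.png')[135:230,190:310]
cv2.imwrite('pics/zs.png',cv2.resize(a,None,fx=6,fy=5.4*6/5.4*0.9,interpolation=2)[:600]);cv2.imwrite('pics/zd.png',cv2.resize(b,None,fx=6,fy=6,interpolation=2))
E
```

```text
(no output)
```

View pics/zs.png

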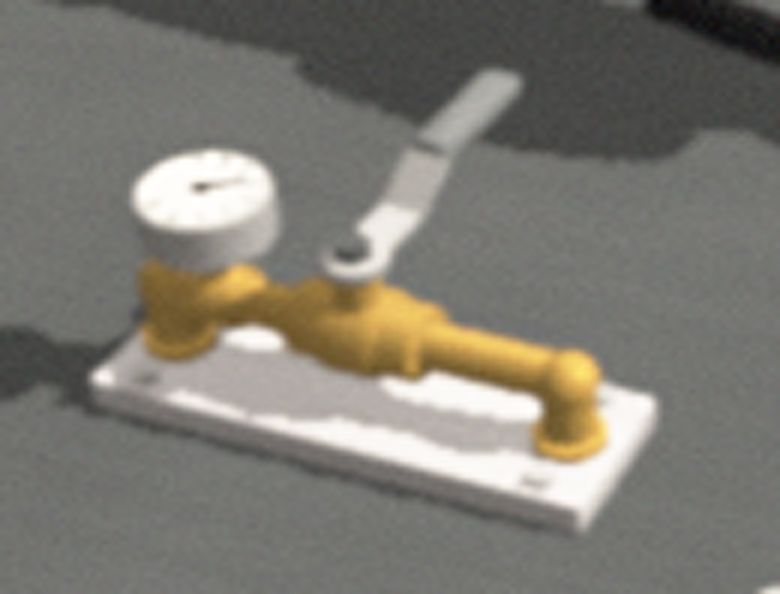

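View pics/zd.png

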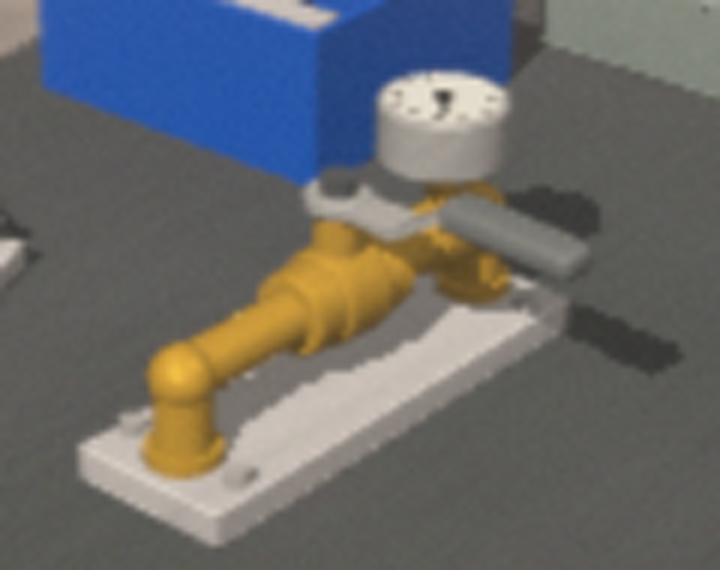

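```bash
python3 - <<'E'
from h import *
import pickle
D=pickle.load(open('d0.pkl','rb'));s,d=D['scene'],D['side']
off=-0.4
for n,a,b in [('nut',(350,248),(340,183)),('gauge',(204,187),(444,97)),('inner',(432,143),(452,205)),('outer',(502,78),(578,250)),('elbow',(575,370),(182,365))]:
    ua=(110+a[0]/6+off,180+a[1]/5.4+off);ub=(190+b[0]/6+off,135+b[1]/6+off)
    X,e=tri(s,ua,d,ub); print(n,X.round(4),round(e,4))
    print('   plane',onplane(s,ua,X[2])[0].round(4),onplane(d,ub,X[2])[0].round(4))
E
```

```text
nut [ 0.6143 -0.1899  0.0948] 0.001
   plane [ 0.6147 -0.1894  0.0948] [ 0.6146 -0.1907  0.0948]
gauge [ 0.6117 -0.2502  0.1089] 0.0011
   plane [ 0.6122 -0.2495  0.1089] [ 0.612  -0.2512  0.1089]
inner [ 0.5569 -0.1823  0.1086] 0.001
   plane [ 0.5564 -0.1829  0.1086] [ 0.5566 -0.1814  0.1086]
outer [ 0.5026 -0.1789  0.1088] 0.0034
   plane [ 0.5045 -0.1771  0.1088] [ 0.5033 -0.1819  0.1088]
elbow [ 0.6157 -0.1014  0.0559] 0.0026
   plane [ 0.6168 -0.1001  0.0559] [ 0.6162 -0.1034  0.0559]
```

```bash
python3 - <<'E'
from h import *
import pickle
P=np.array([.6145,-.190]);
def pose(a,r,z): return [P[0]+r*np.cos(a),P[1]+r*np.sin(a),z]
for a in np.radians([174.4,150,120,88.5,86]):
    for z in (.083,.22): 
        q=env.solve_ik(pose(a,.088,z),[np.pi,0,a-np.pi]); print(np.round(q,2) if q is not None else None)
p=env.current_ee_pos()
env.move_straight([p[0],p[1],p[2]+.05],feed=.2)
a=np.radians(174.4)
env.move_pose(pose(a,.088,.24),[np.pi,0,a-np.pi])
env.set_gripper(.42)
c=cam('wrist');pickle.dump(c,open('w1.pkl','wb'));cv2.imwrite('pics/w1.png',c['color'][...,::-1])
print(env.current_t(),env.current_ee_pos(),env.current_grip_width(),env.current_qpos(),env.current_wrist_force())
E
```

```text
[-0.33  0.34 -0.37  0.86  0.    2.91]
[-0.33  0.24 -0.17  1.16  0.    2.91]
[-0.26  0.34 -0.37  0.86  0.   -2.88]
[-0.26  0.24 -0.17  1.16  0.   -2.88]
[-0.2   0.38 -0.31  0.88  0.   -2.29]
[-0.2   0.28 -0.11  1.17  0.   -2.29]
[-0.16  0.45 -0.2   0.92  0.   -1.71]
[-0.16  0.37 -0.    1.21  0.   -1.71]
[-0.16  0.46 -0.19  0.93  0.   -1.66]
[-0.16  0.37  0.01  1.21  0.   -1.66]
4.075 [ 0.52691627 -0.18143212  0.24001268] 0.4186636489158283 [-3.31586240e-01  2.29603860e-01 -1.37874546e-01  1.20330218e+00
 -4.51797804e-05  2.90773286e+00] [0.57356098 0.06539814 0.84374055]
```

View pics/w1.png

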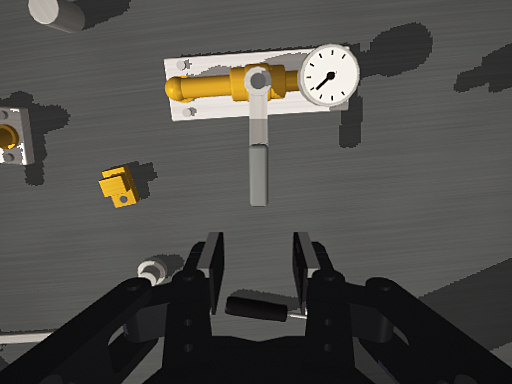

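```bash
python3 - <<'E'
from h import *
import pickle
c=pickle.load(open('w1.pkl','rb'))
im=c['color'].astype(int)
# sleeve mask
hsv=cv2.cvtColor(c['color'],cv2.COLOR_RGB2HSV)
m=((hsv[...,1]<40)&(hsv[...,2]>85)).astype(np.uint8); m[:143]=0;m[215:]=0;m[:,:235]=0;m[:,285:]=0
n,l,st,ce=cv2.connectedComponentsWithStats(m);i=1+st[1:,4].argmax();print(st[i],ce[i])
rows=np.arange(150,204)
ctr=[(np.nonzero(l[r]==i)[0].min()+np.nonzero(l[r]==i)[0].max())/2 for r in rows]
f=np.polyfit(rows,ctr,1);print(f)
pts=[(np.polyval(f,r),r) for r in (146,205)]+[(258,79),(330,75)]
for p,z in zip(pts,(.111,.111,.095,.110)): print(onplane(c,p,z)[0].round(4))
# yellow pipe axis
y=(hsv[...,0]>10)&(hsv[...,0]<30)&(hsv[...,1]>150)&(hsv[...,2]>80)
cols=np.arange(188,228);cc=[np.nonzero(y[60:110,k])[0].mean()+60 for k in cols]
g=np.polyfit(cols,cc,1);A=onplane(c,[(168,np.polyval(g,168)),(228,np.polyval(g,228))],.05);print(A,np.degrees(np.arctan2(*(A[0]-A[1])[1::-1])))
D=pickle.load(open('d0.pkl','rb'));s,d=D['scene'],D['side']
for n,w,a,b in [('nut',(258,79),(350,248),(340,183)),('inner',pts[0],(432,143),(452,205)),('outer',pts[1],(502,78),(578,250))]:
    ua=(109.6+a[0]/6,179.6+a[1]/5.4);ub=(189.6+b[0]/6,134.6+b[1]/6)
    for C,u in((s,ua),(d,ub)):
        X,e=tri(c,w,C,u);print(n,X.round(4),round(e,4))
E
```

```text
[ 235  143   50   72 3390] [259.16578171 179.08141593]
[1.68031418e-16 2.59500000e+02]
[ 0.559  -0.1867  0.111 ]
[ 0.5029 -0.1813  0.111 ]
[ 0.6166 -0.191   0.095 ]
[ 0.6133 -0.2519  0.11  ]
[[ 0.61721559 -0.0961628   0.05      ]
 [ 0.61672119 -0.15959817  0.05      ]] 89.5534578322047
nut [ 0.616  -0.19    0.0955] 0.0023
nut [ 0.616  -0.1914  0.0941] 0.0015
inner [ 0.5573 -0.1848  0.1082] 0.0044
inner [ 0.5589 -0.1861  0.1061] 0.0018
outer [ 0.4998 -0.1804  0.1043] 0.0018
outer [ 0.5025 -0.1811  0.1095] 0.0005
```

```bash
python3 - <<'E'
from h import *
import pickle
P=np.array([.616,-.1905]);a=np.radians(174.8)
def pose(a,r,z): return [P[0]+r*np.cos(a),P[1]+r*np.sin(a),z]
for t in np.radians([174.8,130,88,84]): print(np.round(env.solve_ik(pose(t,.086,.083),[np.pi,0,t]),2))
q=env.solve_ik(pose(a,.086,.2),[np.pi,0,a])
if q is not None and abs(q[5])<1:
    env.move_pose(pose(a,.086,.2),[np.pi,0,a])
    env.move_straight(pose(a,.086,.14),feed=.12)
    c=cam('wrist');cv2.imwrite('pics/w2.png',c['color'][...,::-1])
    for n in('scene','side'):cv2.imwrite(f'pics/{n}2.png',cv2.resize(cam(n)['color'][...,::-1],(768,576)))
print(env.current_t(),env.current_ee_pos(),env.current_qpos())
E
```

```text
[-0.33  0.34 -0.36  0.87  0.   -0.24]
[-0.22  0.37 -0.33  0.88  0.    0.65]
[-0.17  0.46 -0.19  0.92  0.    1.44]
[-0.17  0.47 -0.17  0.93  0.    1.51]
7.5333 [ 0.53116622 -0.18300266  0.1410842 ] [-3.31756936e-01  2.92925207e-01 -2.86732317e-01  9.89236469e-01
 -6.19415689e-05 -2.41002574e-01]
```

View pics/w2.png

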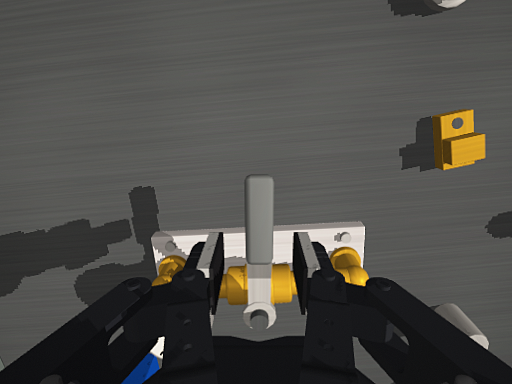

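View pics/scene2.png

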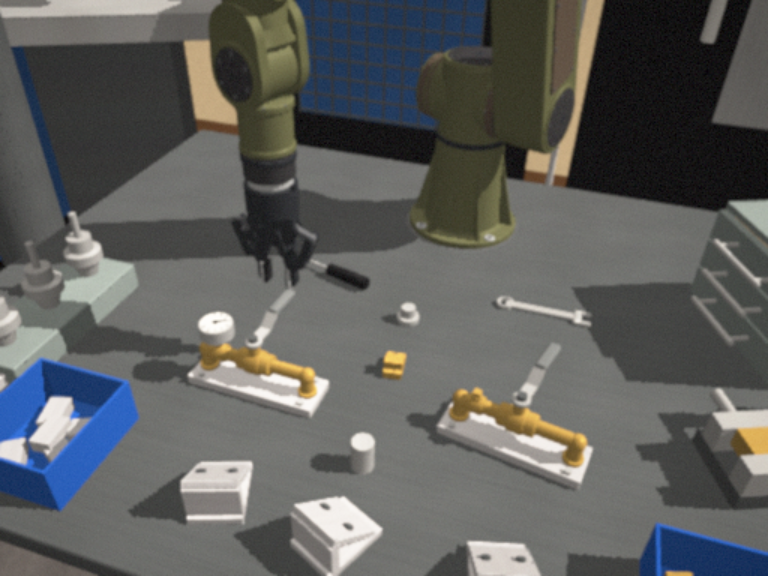

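```bash
python3 - <<'E'
from h import *
P=np.array([.616,-.1905]);a=np.radians(174.8)
def pose(a,r,z): return [P[0]+r*np.cos(a),P[1]+r*np.sin(a),z]
env.move_straight(pose(a,.086,.085),feed=.1)
print('down',env.current_ee_pos(),env.current_wrist_force())
env.set_gripper(.30,20)
print(env.current_grip_width(),env.current_wrist_force())
if np.linalg.norm(env.current_wrist_force())<25:
  for k in range(1,9):
    t=a-np.radians(10*k)
    env.move_straight(pose(t,.086,.085),[np.pi,0,t],feed=.08)
    F=env.current_wrist_force();print(round(np.degrees(t),1),np.round(F,1),env.current_ee_pos().round(4) if hasattr(env.current_ee_pos(),'round') else env.current_ee_pos(),round(env.current_t(),2))
    if np.linalg.norm(F)>30: break
for n in('scene','wrist','side'):cv2.imwrite(f'pics/{n}3.png',cam(n)['color'][...,::-1])
E
```

```text
down [ 0.53063982 -0.18282276  0.08533827] [ 0.43553205 -0.44058992  0.09273707]
0.29811797478836816 [ 0.55390922 -0.15765406 -0.05159301]
164.8 [-0.3  0.6  0.1] [ 0.5332 -0.1678  0.0853] 8.83
154.8 [-0.3 -0.3 -0.3] [ 0.5382 -0.1538  0.085 ] 9.17
144.8 [-0.1 -0.4  0.3] [ 0.5457 -0.1409  0.0849] 9.5
134.8 [ 0.  -0.8 -0. ] [ 0.5554 -0.1294  0.0849] 9.83
124.8 [ 0.4  0.6 -0.1] [ 0.5669 -0.1198  0.0849] 10.17
114.8 [ 0.6 -0.9 -0.6] [ 0.5799 -0.1124  0.085 ] 10.5
104.8 [ 0.   0.1 -0.5] [ 0.5941 -0.1073  0.085 ] 10.83
94.8 [ 0.2 -0.1  0.2] [ 0.6088 -0.1048  0.085 ] 11.17
```

View pics/wrist3.png

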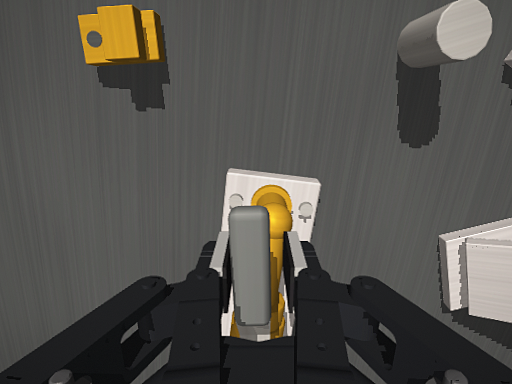

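View pics/scene3.png

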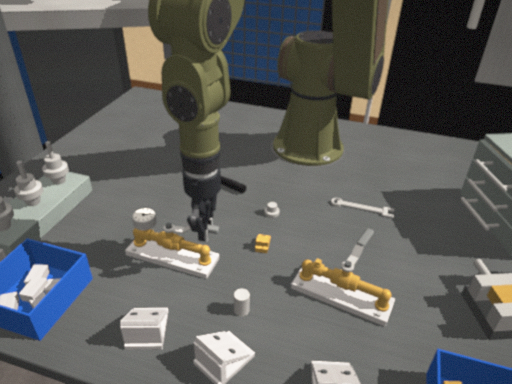

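```bash
python3 - <<'E'
from h import *
P=np.array([.616,-.1905])
def pose(a,r,z): return [P[0]+r*np.cos(a),P[1]+r*np.sin(a),z]
for d in np.arange(93,78,-.75):
    t=np.radians(d)
    env.move_straight(pose(t,.086,.085),[np.pi,0,t],feed=.03)
    F=np.array(env.current_wrist_force());print(d,F.round(1),np.round(env.current_torque(),2),round(env.current_t(),2))
    if np.linalg.norm(F[:2])>18: break
for n in('scene','wrist','side'):cv2.imwrite(f'pics/{n}4.png',cam(n)['color'][...,::-1])
E
```

```text
93.0 [-3.7 -1.1  2.6] [-0.15  0.74  0.06] 11.57
92.25 [-5.  -0.4  3.3] [-0.2   0.87  0.01] 11.82
91.5 [-4.8 -1.   2.5] [-0.19  0.77  0.03] 12.07
90.75 [-3.6 -1.5  2.7] [-0.17  0.75  0.04] 12.32
90.0 [-4.3 -0.9  2.8] [-0.17  0.68  0.1 ] 12.57
89.25 [-3.7 -1.2  2.5] [-0.18  0.74  0.07] 12.82
88.5 [-3.1 -1.6  1.9] [-0.25  0.74  0.01] 13.07
87.75 [-4.2 -1.6  3.4] [-0.22  0.72  0.11] 13.32
87.0 [-4.4 -1.4  2.5] [-0.25  0.71  0.09] 13.57
86.25 [-3.7 -1.3  2.5] [-0.25  0.73  0.03] 13.82
85.5 [-4.7 -2.1  3. ] [-0.28  1.22  0.08] 14.07
84.75 [-9.5 -2.   5.5] [-0.32  1.95  0.11] 14.32
84.0 [-12.2  -2.    8.6] [-0.38  2.63  0.11] 14.57
83.25 [-15.4  -2.6  11. ] [-0.32  3.33  0.22] 14.82
82.5 [-20.1  -2.1  13.2] [-0.34  4.01  0.25] 15.07
```

View pics/wrist4.png

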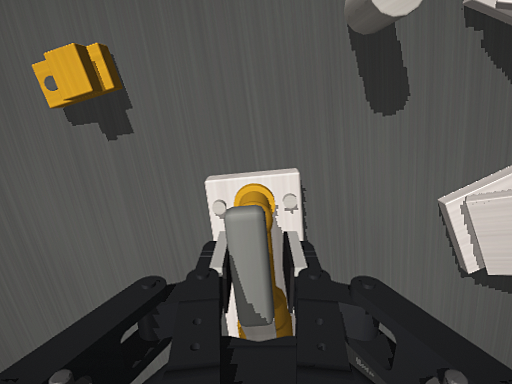

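```bash
python3 - <<'E'
from h import *
import pickle
P=np.array([.616,-.1905])
def pose(a,r,z): return [P[0]+r*np.cos(a),P[1]+r*np.sin(a),z]
t=np.radians(85.3)
env.move_straight(pose(t,.086,.085),[np.pi,0,t],feed=.03)
env.set_gripper(.42); print(env.current_wrist_force())
env.move_straight(pose(t,.086,.2),feed=.12)
p=pose(np.radians(88),.086,.24); env.move_straight([p[0]-.05,p[1]+.1,.26],feed=.2)
D={}
for n in('scene','wrist','side'):
    D[n]=cam(n);cv2.imwrite(f'pics/{n}5.png',D[n]['color'][...,::-1])
pickle.dump(D,open('d5.pkl','wb'))
a=D['scene']['color'][180:290,110:240,::-1];b=D['side']['color'][135:230,190:310,::-1]
cv2.imwrite('pics/zs5.png',np.hstack([cv2.resize(a,(400,338),interpolation=2),cv2.resize(b,(400,338),interpolation=2)]))
print(env.current_t())
E
```

```text
[-0.21411921 -0.77446197 -0.33685165]
17.825
```

View pics/zs5.png

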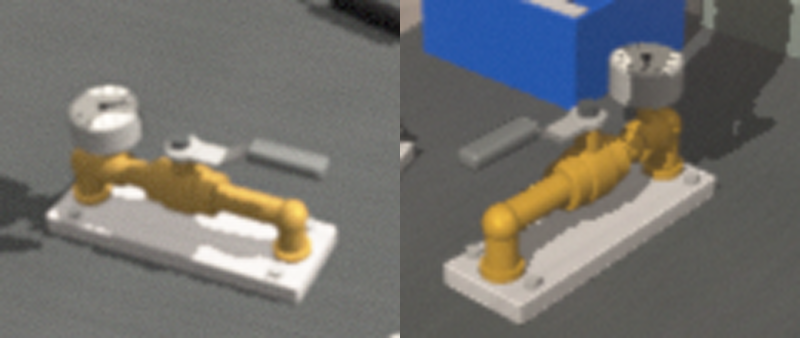

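View pics/wrist5.png

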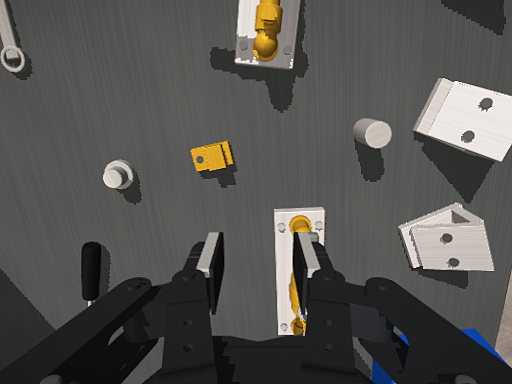

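Lever is now along the pipe, pointing away from the gauge (scene ≈ (200,231), side ≈ (211,173)). I'll measure its angle against the pipe.

```bash
python3 - <<'E'
from h import *
import pickle
D=pickle.load(open('d5.pkl','rb'));s,d=D['scene'],D['side']
fx,fy=130/400,110/338; gx,gy=120/400,95/338
L={}
for n,a,b in [('nut',(180,144),(588,109)),('inner',(252,146),(532,125)),('outer',(324,162),(466,157)),('elbow',(293,209),(499,216)),('gauge',(104,103),(646,57))]:
    X,e=tri(s,(109.6+a[0]*fx,179.6+a[1]*fy),d,(189.6+(b[0]-400)*gx,134.6+b[1]*gy));L[n]=X;print(n,X.round(4),round(e,4))
an=lambda p,q:np.degrees(np.arctan2(q[1]-p[1],q[0]-p[0]))
print('lever',an(L['nut'],L['outer']),an(L['inner'],L['outer']),'pipe',an(L['gauge'],L['elbow']),an(L['gauge'],L['nut']))
# overhead wrist look
p=[.59,-.19+.04,.27];env.move_pose(p,[np.pi,0,np.pi])
c=cam('wrist');q0=proj(c,[[.616,-.19,.1],[.616,-.1,.1]]);print(q0)
cv2.imwrite('pics/w6.png',c['color'][...,::-1]);pickle.dump(c,open('w6.pkl','wb'));print(env.current_t(),env.current_qpos())
E
```

```text
nut [ 0.6153 -0.1895  0.0937] 0.0023
inner [ 0.6143 -0.1319  0.1066] 0.0007
outer [ 0.6172 -0.0749  0.1091] 0.002
elbow [ 0.6166 -0.1017  0.0568] 0.0001
gauge [ 0.6112 -0.25    0.1105] 0.0013
lever 89.03531367582761 87.08311949455982 pipe 87.94171063201449 86.20498671653216
[[221.60847764 193.87455578]
 [304.59184525 193.86255108]]
19.5333 [-2.48751354e-01  3.19585206e-01  4.84674921e-02  1.29988586e+00
  6.20399685e-05 -2.48506608e-01]
```

View pics/w6.png

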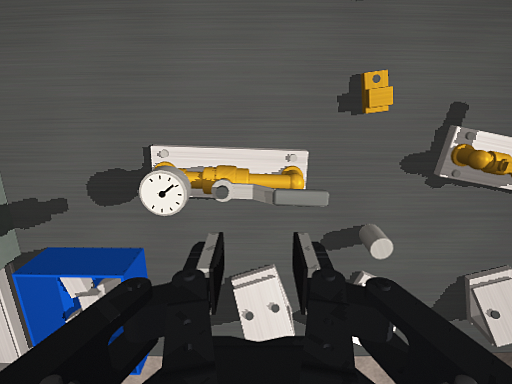

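```bash
python3 - <<'E'
from h import *
import pickle
c=pickle.load(open('w6.pkl','rb'))
hsv=cv2.cvtColor(c['color'],cv2.COLOR_RGB2HSV)
g=cv2.cvtColor(c['color'],cv2.COLOR_RGB2GRAY)
# sleeve: brightness edges per column -> top & bottom
def half(cols,r0,r1,ch,frac=.5):
    out=[]
    for k in cols:
        v=ch[r0:r1,k].astype(float); th=(v.max()+np.median(v[-4:]))*frac
        i=np.nonzero(v>th)[0]; out.append((k,r0+i.min(),r0+i.max()))
    return np.array(out)
S=half(range(280,322),180,216,g); e=np.polyfit(S[:,0],S[:,2],1);e1=np.polyfit(S[:,0],S[:,1],1)
y=(hsv[...,0]>10)&(hsv[...,0]<30)&(hsv[...,1]>130)
B=half(range(160,300),135,156,g,.6);b=np.polyfit(B[:,0],B[:,1],1);r=B[:,1]-np.polyval(b,B[:,0]);b=np.polyfit(B[abs(r)<1,0],B[abs(r)<1,1],1)
def ang(f,x0,x1,z):
    A=onplane(c,[(x0,np.polyval(f,x0)),(x1,np.polyval(f,x1))],z);v=A[1]-A[0];return np.degrees(np.arctan2(v[1],v[0]))
print('sleeve lower/upper edges',ang(e,280,322,.111),ang(e1,280,322,.111),'base',ang(b,160,300,.012))
A=onplane(c,[(221.5,191),],.095)[0];Z=onplane(c,[(327,198.5)],.111)[0];G=onplane(c,[(163,193)],.11)[0]
print(A,Z,G,np.degrees(np.arctan2(Z[1]-A[1],Z[0]-A[0])),np.degrees(np.arctan2(A[1]-G[1],A[0]-G[0])))
z=c['color'][130:230,130:340,::-1];cv2.imwrite('pics/zw6.png',cv2.resize(z,None,fx=3.8,fy=3.8,interpolation=2))
E
```

```text
Traceback (most recent call last):
ValueError: zero-size array to reduction operation minimum which has no identity
```

```bash
python3 - <<'E'
from h import *
import pickle
c=pickle.load(open('w6.pkl','rb'))
g=cv2.cvtColor(c['color'],cv2.COLOR_RGB2GRAY).astype(float)
print(g[180:216:2,300]);print(g[138:170:2,230])
def edge(cols,r0,r1,sgn):
    o=[]
    for k in cols:
        d=sgn*np.diff(g[r0:r1,k]);i=int(d.argmax());i=min(max(i,1),len(d)-2)
        w=np.clip(d[i-1:i+2],0,None);o.append((k,r0+i+.5+(w@[-1,0,1])/w.sum()))
    o=np.array(o)
    for _ in range(4):
        f=np.polyfit(o[:,0],o[:,1],1);r=abs(o[:,1]-np.polyval(f,o[:,0]));o=o[r<max(1,2*np.median(r))]
    return f
def ang(f,x0,x1,z):
    A=onplane(c,[(x0,np.polyval(f,x0)),(x1,np.polyval(f,x1))],z);v=A[1]-A[0];return np.degrees(np.arctan2(v[1],v[0])).round(2)
print('sleeve',ang(edge(range(280,322),196,214,-1),280,322,.108),ang(edge(range(280,322),182,197,1),280,322,.111),'base',ang(edge(range(165,300),138,160,1),165,300,.012))
A=onplane(c,[(221.5,191)],.095)[0];Z=onplane(c,[(327,198.5)],.111)[0];G=onplane(c,[(163,193)],.11)[0]
print(A,Z,G,np.degrees(np.arctan2(Z[1]-A[1],Z[0]-A[0])),np.degrees(np.arctan2(A[1]-G[1],A[0]-G[0])))
z=c['color'][130:230,130:340,::-1];cv2.imwrite('pics/zw6.png',cv2.resize(z,None,fx=3.8,fy=3.8,interpolation=2))
E
```

```text
[187. 214. 195. 178. 171.  91. 129. 132. 129. 127. 124. 124. 113.  59.
  85.  90.  89.  83.]
[ 86.  90.  85.  86.  83. 136. 218. 219. 213. 216. 208. 223. 218. 228.
  84. 127.]
sleeve 87.73 88.42 base 87.94
[ 0.61431199 -0.19063229  0.095     ] [ 0.6175488  -0.07791371  0.111     ] [ 0.61177154 -0.25045861  0.11      ] 88.35515350463767 87.56847234528988
```

View pics/zw6.png

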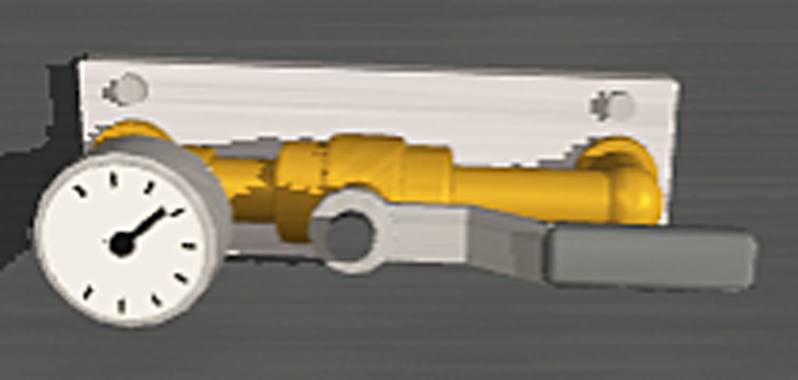

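```bash
python3 - <<'E'
from h import *
import pickle
a=pickle.load(open('d0.pkl','rb'))['scene']['color'];c=cam('scene')['color']
d=cv2.absdiff(a,c)[225:325,285:400].max(2);print('plain diff',d.mean(),(d>40).sum())
print(np.abs(env.current_qd()).max(),env.current_wrist_force());env.close_job();print(env.current_t())
E
```

```text
plain diff 3.2302608695652175 0
0.0027807121345831292 [0.27646725 0.00489611 0.06509737]
the job is handed in; nothing more can be done
the job is handed in; nothing more can be done
```

The lever on the gauge pipe is fully open, and I handed the job in with the gripper clear, at about 19.7 s of the 32 s allowed. I lowered the part-open jaws around the sleeve and swung the lever clockwise about its pivot. When it reached the stop, the sideways force rose from about 4 N to 20 N. I then backed off, opened the jaws and lifted away.

- **Lever angle:** from the overhead wrist view, the sleeve edges lie at 87.7° and 88.4°, and the base edge, which runs along the pipe, at 87.9°. The lever is therefore in line with the pipe to within about 0.5°, pointing away from the gauge. A rougher measurement from the scene and side cameras gave 87–89° for the lever and 86–88° for the pipe, which agrees.
- **Other valve:** the area around its lever shows no change between the first and last scene pictures.
- **Robot at hand-in:** the arm was still and the wrist force was about 0.3 N, so it was touching nothing.
- **Rework:** my first approach had the gripper turned so that the last joint would have run out of range during the swing. I turned it half round before lowering. Two early edge-finding scripts also failed: one mask picked up background, so I read that sleeve by eye, and one crashed, so I rewrote it. Neither affected the final result.

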